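# Hang the parts tray on its keyhole stud

### The arm

A 6-joint arm with a two-finger parallel gripper is mounted at the origin on a cart in front of the work surface, level with it; the furniture and walls round the work are solid. World frame = base frame: x ahead of the robot, y to its left, z up, the work surface at z = 0. Lengths are in m, angles in rad, forces in N, time in s.
With the tool pointing down it reaches from about 0.375 to 0.9 m from the base axis. Payload 3.1 kg.
Tool frame: the origin (TCP) lies between the finger pads; the fingertips stand 8 mm ahead of it and the grasp point (between the pads) lies 11 mm behind it; z points along the fingers, y is the line along which they close (so a half turn about z gives the same grasp; the last joint's range is limited). The gripper opens to 87 mm and grips with 3 to 60 N. Pads are 19 mm wide; open, the fingers measure 117 mm over their backs; the gripper's body (75 mm by 190 mm) begins 51 mm behind the grasp point.
Start: joints at [-1.304, 0.527, 1.433, -0, 1.181, -0.178], TCP at [0.27, -0.564, 0.231] pointing down, gripper open.
Joint ranges: [-3.08, 3.08], [-0.75, 2.2], [0.22, 2.44], [-1.43, 4.57], [0, 2.65], [-2.85, 2.85]. Speed limits (rad/s): [2.79, 2.79, 3.14, 3.14, 3.14, 3.14].

### API

Orientations are given as a unit quaternion [x, y, z, w].
In Python, from rig import robot, vision, job gives the robot as it stands.
- The arm moves only by the shell command python3 -m handwheel 'ROWS' [OPENING] [FORCE]. ROWS is JSON, a list of rows, each a list of 4 numbers: the shift along the tool's x, y, z as a fraction of full scale, then the turn about the tool's z as a fraction of full scale. A call has 1 to 20 rows; each row is the pose to reach, as a shift and turn from the pose commanded when the call began, along the tool's axes at that moment, turning the shorter way round; what a row does not reach only later rows make up. Full scale, the value 1, is 300 mm for a shift and 2 pi rad for a turn. A row lasts 1/12 s, in which the tool goes at most 41.7 mm and 7.16 degrees, less where a joint would pass 70% of its speed; a pose out of reach is approached as far as the arm can. A call with a number of a shift or a turn outside -1 to 1 is refused whole. A call with a gripper value outside its range is refused whole. OPENING is the opening in per cent of the stroke, from 0 (shut) to 100 (fully open), set as the call begins (- or left out, the last holds). The fingers move at their own pace and stop on an object; FORCE is the grip in N (left out, the last holds). Time passes only in rows, so rows that repeat a pose let the fingers close. It gives the time, the measured TCP pose, the force, the opening and the grip force at its end, in the units of the state.
- robot.get_obs(): the state, without advancing time (a new reading comes with each control period).
- vision.camera(name): name is "side" or "top"; returns a dict with "frame" (480x640x3 uint8, red, green, blue), "K" (3x3 intrinsics, pixels), "cam_to_world" (4x4, takes a point from camera to world coordinates). Camera axes: x right, y down, z forward; pixel columns grow to the right and rows downward; lengths in m; the calibration is good to about 2 mm. A picture is of the moment at which its call begins. There is no depth.
- job.hand_in(): hands the job in; it is judged then, once.
Trained networks look in the newest picture that a camera, given by its name, has taken for a name from the list of things; names that differ only in an ending like _2 or _b are one class to them, and where a whole thing is asked for, a point or a joint stands for the part that bears it (a point fixed in the world has none). Each returns a list of dicts, best first, with "conf" (0 to 1); they miss things now and then, are a little off and sometimes report something else, mostly with a low value. They report only what shows in the picture. A call takes as long as a camera call. They do not tell look-alikes from the thing itself.
- vision.look_for(camera, label): "point" ([row, column] in pixels, amid what is visible of it).
- vision.outline_of(camera, label): "mask" (480x640 bool, what is visible of it) and "point" ([row, column] in pixels, amid what is visible of it).
The state is a dict: "time": time; "q": joint angles; "joint_velocities": joint speeds; "joint_torque": joint torques, N m; "position": TCP position; "tool_rot": TCP orientation; "ft_force": force on the tool from outside, world axes, zero at the start; "moment": the same for the moment, N m; "grip_width": finger opening in m; "grip_force": force on a finger pad.
Only numpy, scipy, OpenCV 4.12 (cv2) and the standard library are available. Lean on these libraries where they do the work, as an engineer would, in place of code of your own. Each camera call takes 0.05 s, during which the arm holds its last target. There are 200 camera calls.

### The job

Pick up the small metal parts tray by its black grip, push the keyhole in its back plate over the head of the sprung stud on the upright board (it stands off the centre of its dial) until the plate lies against the board, then pull the tray straight down until it is fully home and clamped, and leave it hanging there upright. Feel for the stud and do not force anything: the tray must never press or pull hard on the board or its stud; leave the other things where they stand.

Things in the scene. Friction and masses are not known exactly. Their poses are not given: they have to be found in the camera images.
- tray_grip (a point): Centre of the black grip block (20 mm wide along tray y, 32 mm deep, 40 mm tall) on top of the parts tray; 142 mm above the tray's underside, 19 mm in front of its back face, on the middle plane. The grip's sides are free from 122 to 162 mm above the underside: close across y from above.
- tray: The loose bare-metal parts tray, 0.22 kg: 70 mm wide (y), 50 mm deep (x), with an upright back plate 124 mm tall, the grip block on top and an open pocket 25 mm tall in front. It stands on its own. Origin at the centre of its underside; z up, +x out through the back (back face at x = 25 mm), -x to the pocket.
- tray_hole (a point): Centre of the round part of the keyhole, on the tray's back face (tray axes), 64 mm below tray_grip and 19 mm behind it. The round part is 18 mm across, the plate 5 mm thick; an 8 mm wide slot runs straight up from it, with a 45 degree lead-in.
- tray_slot (a point): Where the stud's axis comes to lie when the tray is fully home, against the slot's closed upper end: on the tray's back face, 20 mm straight above tray_hole. On the front of the plate, beside the slot, two wedges rise 0.3 mm per mm upward and draw the stud head out as the tray is pulled down.
- board: Fixed upright grey board, 180 mm wide, 165 mm tall, 8 mm thick; its 8 mm high foot stands out 12 mm in front. Origin: middle of the front face's lower edge, at table height. x points into the board (away from the robot), y along its width, z up; the front face is x = 0.
- board_point (a point): Centre of the dark eccentric dial (26 mm across, flush) in the board's front face, 150 mm above the table; axes as the board's. The stud stands on the dial 7 mm off this centre, in any direction in the plane of the face (set differently each time, not measured). Its neck is 6 mm thick, its head 14 mm across and 4 mm thick, the outer end tapered to 11 mm. At rest the head's outer end is 11 mm in front of the board.
- stud (a joint): How far the stud head is drawn out of the board against its spring (0.7 N per mm), in m: 0 at rest with 7 mm between board and head; 0.0026 to 0.0029 with the tray fully home. With friction the pull down takes up to about 6 N before the stop.
- bottle_amber_1: Loose bystander: reagent bottle with a black cap, 56 mm in diameter, 114 mm tall; origin at the centre of its underside.
- bottle_clear_1: Loose bystander: clear reagent bottle, 64 mm in diameter, 131 mm tall; origin at the centre of its underside.
- wash_bottle: Loose bystander: white wash bottle with a bent spout, 65 x 108 mm, 214 mm tall; origin at the centre of its underside.
- vial_0: Loose bystander: small capped vial, 24 mm in diameter, 56 mm tall, standing; origin at the centre of its underside.
- vial_1: Loose bystander: small capped vial, 24 mm in diameter, 56 mm tall, standing; origin at the centre of its underside.
- timer: Loose bystander: bench timer, 58 x 66 mm, 20 mm tall; origin at the centre of its underside.
Things that resemble listed ones, but are neither listed nor needed, are in the scene too. Leave any blue or red look-alike of the tray alone.

How it is judged:
By the outcome, as a careful person would: the job done as asked, in the order asked, and still so for the second after the job is handed in, with the robot touching nothing.
It also fails if it takes over 67 s, if anything falls off the work surface, if the arm or the gripper's body presses on something with over 40 N, if the wrist force passes 120 N, or if a joint passes its speed limit or range.

## Working session

There is one attempt and no reset: what is moved stays moved. The work goes in short steps, Python scripts to look and compute and a shell command to move; the robot and the scene stay as the last step left them, time stands still between calls to the robot, and variables do not carry over. Pictures are saved under pics/ and viewed, at most 10 in all, crops included, and the job is handed in when it is done.

```bash
ls; mkdir -p pics; cat > h.py <<'E'
import numpy as np, cv2
from rig import robot, vision, job
def ray(c,rc):
    K=c["K"];T=np.array(c["cam_to_world"]);d=T[:3,:3]@np.linalg.inv(K)@np.array([rc[1],rc[0],1.]);return T[:3,3],d/np.linalg.norm(d)
def at_z(c,rc,z):
    o,d=ray(c,rc);return o+d*(z-o[2])/d[2]
def proj(c,p):
    T=np.linalg.inv(c["cam_to_world"]);q=c["K"]@(T[:3,:3]@np.array(p)+T[:3,3]);return np.array([q[1],q[0]])/q[2]
def tri(r1,r2):
    A=np.stack([r1[1],-r2[1]],1);s=np.linalg.lstsq(A,r2[0]-r1[0],rcond=None)[0]
    a=r1[0]+s[0]*r1[1];b=r2[0]+s[1]*r2[1];return (a+b)/2,np.linalg.norm(a-b)
def save(c,n,box=None,s=1):
    f=c["frame"]
    if box: f=f[box[0]:box[1],box[2]:box[3]]
    cv2.imwrite("pics/"+n,cv2.resize(f[...,::-1],None,fx=s,fy=s,interpolation=cv2.INTER_CUBIC))
E
python3 - <<'E'
from h import *
C={n:vision.camera(n) for n in("side","top")}
o=robot.get_obs();print({k:np.round(v,3) for k,v in o.items()})
for n,c in C.items():
    save(c,n+"0.png");print(n,np.round(c["cam_to_world"],3).tolist(),c["K"][0])
    for l in("tray","tray_grip","board","board_point","tray_hole","stud"):
        print(n,l,[(np.round(r["point"]).tolist(),round(r["conf"],2)) for r in vision.look_for(n,l)][:4])
E
```

```text
pics
{'time': np.float64(0.1), 'q': array([-1.303,  0.528,  1.434, -0.   ,  1.181, -0.178]), 'joint_velocities': array([-0.001, -0.004, -0.004, -0.   , -0.001, -0.001]), 'joint_torque': array([ -0.   , -44.099, -17.715,   0.063,   0.053,  -0.   ]), 'position': array([ 0.269, -0.563,  0.23 ]), 'tool_rot': array([ 0.975,  0.221, -0.   , -0.001]), 'ft_force': array([-0.196, -0.141,  1.186]), 'moment': array([ 0.03 ,  0.043, -0.026]), 'grip_force': np.float64(0.0), 'grip_width': np.float64(0.087)}
side [[-0.972, -0.101, 0.212, 0.212], [-0.234, 0.377, -0.896, 1.11], [0.01, -0.921, -0.39, 0.684], [0.0, 0.0, 0.0, 1.0]] [443.93240301   0.         317.20117401]
side tray [([263.0, 269.0], 0.94), ([245.0, 338.0], 0.87)]
side tray_grip [([205.0, 370.0], 0.92), ([261.0, 269.0], 0.63), ([251.0, 341.0], 0.57)]
side board [([315.0, 277.0], 0.96)]
side board_point [([315.0, 275.0], 0.95)]
side tray_hole [([250.0, 339.0], 0.83), ([207.0, 370.0], 0.83), ([265.0, 271.0], 0.82)]
side stud []
top [[0.021, -0.982, 0.186, 0.195], [-1.0, -0.019, 0.012, -0.237], [-0.009, -0.186, -0.982, 1.691], [0.0, 0.0, 0.0, 1.0]] [566.12045861   0.         313.62650922]
top tray [([265.0, 485.0], 0.93), ([189.0, 254.0], 0.85), ([240.0, 335.0], 0.66)]
top tray_grip [([192.0, 255.0], 0.71), ([265.0, 482.0], 0.56), ([244.0, 332.0], 0.55)]
top board [([217.0, 176.0], 0.86)]
top board_point []
top tray_hole [([245.0, 336.0], 0.77), ([190.0, 254.0], 0.75), ([263.0, 482.0], 0.67)]
top stud []
```

View pics/side0.png

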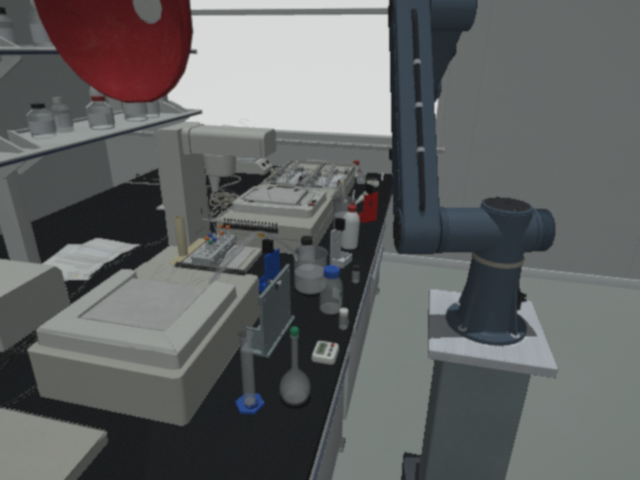

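View pics/top0.png

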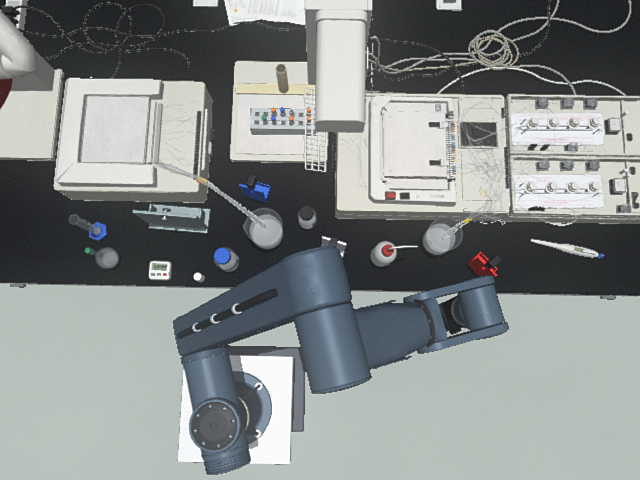

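Tray: side ≈(245,338), top ≈(243,335), next to the arm. Board: side ≈(315,277), top ≈(217,176). Blue and red ones are look-alikes. Next I measure these more closely.

```bash
python3 - <<'E'
from h import *
C={n:vision.camera(n) for n in("side","top")}
for n,c in C.items():
    for l in("tray","board","timer","vial_0","bottle_amber_1","bottle_clear_1","wash_bottle"):
        for r in vision.outline_of(n,l)[:3]:
            m=r["mask"];ys,xs=np.nonzero(m)
            print(n,l,np.round(r["point"]),round(r["conf"],2),"rows",ys.min(),ys.max(),"cols",xs.min(),xs.max(),m.sum(), "z0:",np.round(at_z(C[n],r["point"],.05)[:2],3))
print("edge",at_z(C["top"],(285,300),0), "board guess",tri(ray(C["side"],(315,277)),ray(C["top"],(217,176))),"tray",tri(ray(C["side"],(245,338)),ray(C["top"],(243,335))))
a=C["side"]["frame"][200:360,230:390];b=C["top"]["frame"][190:280,130:220];d=C["top"]["frame"][195:285,290:380]
a=cv2.resize(a,(480,480),interpolation=2);b=cv2.resize(b,(240,240),interpolation=2);d=cv2.resize(d,(240,240),interpolation=2)
cv2.imwrite("pics/c1.png",np.hstack([a,np.vstack([b,d])])[...,::-1])
E
```

```text
side tray [249. 339.] 0.97 rows 218 267 cols 330 351 602 z0: [ 0.461 -0.267]
side tray [206. 368.] 0.84 rows 185 220 cols 360 376 433 z0: [ 0.421 -0.745]
side tray [264. 268.] 0.66 rows 239 291 cols 258 279 687 z0: [ 0.657 -0.091]
side board [317. 275.] 0.95 rows 266 356 cols 248 293 2249 z0: [0.539 0.191]
side timer [350. 327.] 0.85 rows 342 364 cols 312 338 487 z0: [0.38  0.292]
side vial_0 [316. 343.] 0.55 rows 307 330 cols 339 348 209 z0: [0.371 0.142]
side vial_0 [243. 307.] 0.24 rows 236 246 cols 301 312 119 z0: [ 0.578 -0.283]
side bottle_amber_1 [242. 307.] 0.65 rows 236 246 cols 301 312 111 z0: [ 0.58  -0.296]
side bottle_clear_1 [289. 329.] 0.92 rows 266 314 cols 320 342 938 z0: [0.436 0.013]
side wash_bottle [229. 350.] 0.83 rows 204 247 cols 342 360 582 z0: [ 0.452 -0.456]
side wash_bottle [293. 327.] 0.48 rows 265 315 cols 318 342 1033 z0: [0.435 0.039]
top tray [190. 256.] 0.87 rows 175 202 cols 239 270 532 z0: [ 0.635 -0.039]
top tray [265. 481.] 0.77 rows 253 276 cols 467 499 508 z0: [ 0.423 -0.705]
top tray [242. 334.] 0.46 rows 237 255 cols 322 345 225 z0: [ 0.483 -0.278]
top board [219. 175.] 0.86 rows 204 232 cols 134 209 1604 z0: [0.541 0.196]
top timer [270. 159.] 0.63 rows 261 280 cols 149 171 426 z0: [0.389 0.232]
top bottle_amber_1 [220. 307.] 0.94 rows 206 228 cols 298 315 323 z0: [ 0.545 -0.195]
top bottle_clear_1 [260. 223.] 0.96 rows 248 270 cols 215 238 437 z0: [0.42  0.049]
top bottle_clear_1 [241. 333.] 0.2 rows 237 253 cols 322 344 227 z0: [ 0.483 -0.274]
top wash_bottle [255. 381.] 0.77 rows 241 266 cols 370 396 507 z0: [ 0.446 -0.416]
edge [ 0.3576003  -0.17822652  0.        ] board guess (array([0.53962277, 0.19056046, 0.05716236]), np.float64(0.01283426089727089)) tray (array([ 0.47158186, -0.28004837,  0.0585901 ]), np.float64(0.010560254646873463))
```

View pics/c1.png

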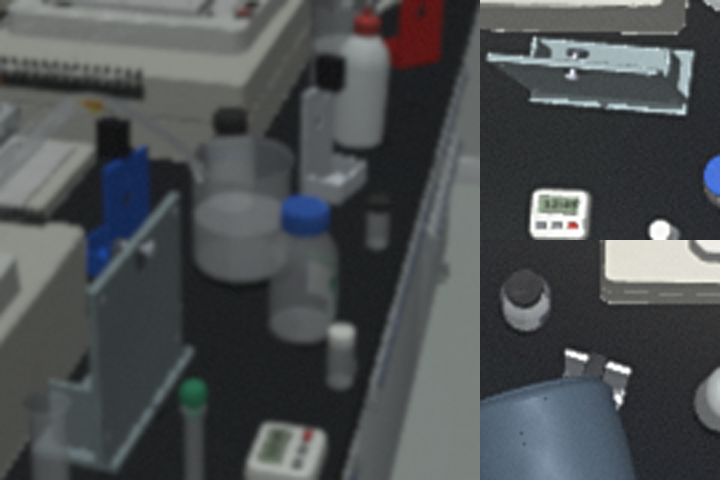

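The stud shows at side ≈(283,279) and top ≈(217,164.5). The tray's pocket faces the robot with its yaw at about -16°, and the arm partly covers it from above. I'll get close crops of the stud, and work out how to swing the arm clear.

```bash
cat >> h.py <<'E'
from scipy.spatial.transform import Rotation as Ro
def rel(p,yaw=None):
    """fractions to reach world p with tool y axis along world heading yaw (mod pi)"""
    o=robot.get_obs();R=Ro.from_quat(o["tool_rot"]).as_matrix();d=R.T@(np.array(p)-o["position"])/0.3
    t=0
    if yaw is not None:
        ey=R.T@np.array([np.cos(yaw),np.sin(yaw),0]);t=np.arctan2(-ey[0],ey[1]);t=(t+np.pi/2)%np.pi-np.pi/2
    print("pos",np.round(o["position"],4),"rel",np.round(d,4),"turn",round(t/2/np.pi,4),"deg",round(np.degrees(t),2))
E
python3 - <<'E'
from h import *
C={n:vision.camera(n) for n in("side","top")}
a=C["side"]["frame"][258:308,254:304];b=C["top"]["frame"][200:240,130:210]
cv2.imwrite("pics/c2.png",np.vstack([cv2.resize(a,(400,400),interpolation=2),cv2.resize(b,(800,400),interpolation=2)[:200*2,:][:, :400]])[:, :][...,::-1][:600])
cv2.imwrite("pics/c2.png",np.hstack([cv2.resize(a,(400,400),interpolation=2),cv2.resize(C["top"]["frame"][200:240,145:185],(400,400),interpolation=2)])[...,::-1])
print(tri(ray(C["side"],(282.7,279)),ray(C["top"],(217,164.5))))
print("rod tip",tri(ray(C["side"],(235,260)),ray(C["top"],(180,205))))
T=C["top"]
for rc,z in(((237,321.9),.124),((244.5,347),.124),((241,333),.162)):print(at_z(T,rc,z))
rel((.45,.12,.38))
E
```

```text
(array([0.52361443, 0.19803819, 0.15571492]), np.float64(0.0014096781566138687))
rod tip (array([0.61393139, 0.07693984, 0.22367871]), np.float64(0.0006009978698960261))
[ 0.4820387  -0.24073634  0.124     ]
[ 0.46201239 -0.3115343   0.124     ]
[ 0.46452822 -0.27127501  0.162     ]
pos [ 0.2695 -0.5639  0.2305] rel [ 1.5256 -1.7975 -0.4981] turn 0.0 deg 0.0
```

View pics/c2.png

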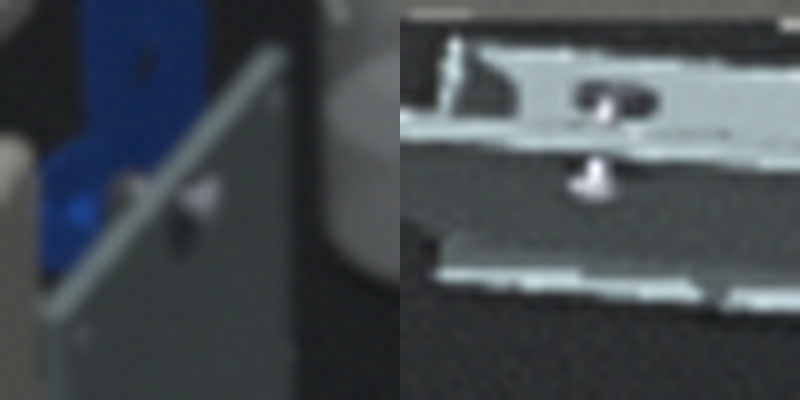

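Behind the board I see the stud's tail. Its head is in front at side ≈(282,279.5) and top ≈(218,164.3). Triangulated it lies at (0.524, 0.198, 0.156), which fits the expected 0.15±0.007 height. I'll swing the arm away to see the tray.

```bash
python3 -m handwheel '[[0,0,-0.14,0],[0,0,-0.28,0],[0,0,-0.42,0],[0.1,-0.1,-0.5,0],[0.76,-0.9,-0.5,0],[0.76,-0.9,-0.5,0],[0.76,-0.9,-0.5,0],[0.76,-0.9,-0.5,0],[0.76,-0.9,-0.5,0],[0.76,-0.9,-0.5,0],[0.76,-0.9,-0.5,0],[0.76,-0.9,-0.5,0],[0.76,-0.9,-0.5,0]]' 100; python3 -m handwheel '[[0.76,-0.9,0,0],[0.76,-0.9,0,0],[0.76,-0.9,0,0],[0.76,-0.9,0,0],[0.76,-0.9,0,0],[0.76,-0.9,0,0],[0.76,-0.9,0,0],[0.76,-0.9,0,0],[0.76,-0.9,0,0],[0.76,-0.9,0,0]]'
python3 - <<'E'
from h import *
C={n:vision.camera(n) for n in("side","top")}
T=C["top"]
for rc,z in(((211.7,133),.165),((217,200.5),.165),((228.6,148.7),.008),((232,207.6),.008)):print(np.round(at_z(T,rc,z),4))
print([(r["point"],r["conf"]) for r in vision.look_for("side","tray_grip")][:3],[(r["point"],r["conf"]) for r in vision.look_for("top","tray_grip")][:3])
a=C["side"]["frame"][212:272,310:370];b=C["top"]["frame"][220:270,310:360]
cv2.imwrite("pics/c3.png",np.hstack([cv2.resize(a,(400,400),interpolation=2),cv2.resize(b,(400,400),interpolation=2)])[...,::-1])
E
```

```text
time: 2.68
position: [0.3588, -0.2169, 0.3809]
tool_rot: [0.975, 0.224, 0.001, -0.001]
ft_force: [-0.2, 0.6, -0.7]
grip_width: 0.0868
grip_force: 0.0
time: 3.52
position: [0.4493, 0.123, 0.3805]
tool_rot: [0.975, 0.224, 0.001, -0.001]
ft_force: [0.2, -0.5, -0.4]
grip_width: 0.0873
grip_force: 0.0
[0.5357 0.2841 0.165 ]
[0.5242 0.0959 0.165 ]
[0.519  0.2857 0.008 ]
[0.512  0.1058 0.008 ]
[([204.6, 367.4], 0.94), ([251.4, 342.7], 0.82), ([259.5, 270.8], 0.59)] [([253.6, 330.3], 0.88), ([192.3, 253.0], 0.81), ([264.1, 483.0], 0.72)]
```

View pics/c3.png

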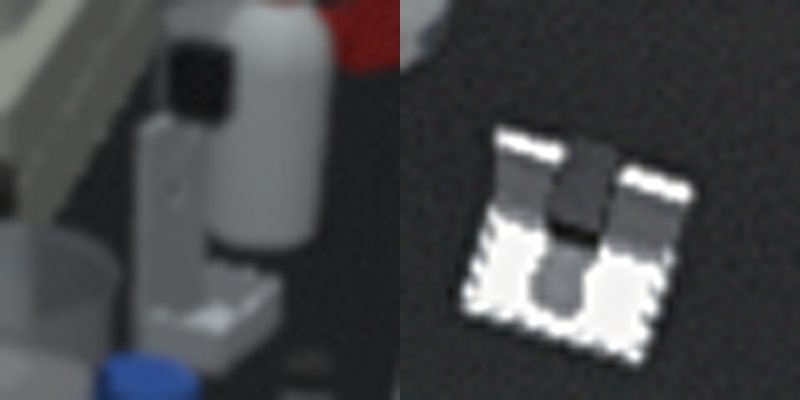

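Now the tray is clear: grip top centre at top ≈(243,333.4), plate top back edge mid ≈(239.4,334.5), side grip centre ≈(224,340). Now position it.

```bash
python3 - <<'E'
from h import *
C={n:vision.camera(n) for n in("side","top")}
T=C["top"];S=C["side"]
px=lambda x,y:(220+y/8-.4,310+(x-400)/8-.4)
L=at_z(T,px(497,128),.124);R=at_z(T,px(695,182),.124)
yaw=np.arctan2((L-R)[1],(L-R)[0]);print("tray y heading",np.degrees(yaw),np.linalg.norm(L-R))
xa=np.array([np.sin(yaw),-np.cos(yaw),0])
A=at_z(T,px(465,305),.025);B=at_z(T,px(645,362),.025);print("pocket",np.degrees(np.arctan2(*(A-B)[1::-1])),np.linalg.norm(A-B))
print("grip from plate",(L+R)/2-.019*xa,"from top",at_z(T,px(587,185),.162),"from pocket",(A+B)/2+.031*xa)
g=tri(ray(S,(212+80/6.667-.4,310+201/6.667-.4)),ray(T,px(587,192)));print("tri",g)
print("proj of hold",proj(S,[.458,-.271,.142]),proj(T,[.458,-.271,.162]))
rel((.459,-.271,.26),yaw)
E
```

```text
tray y heading 75.59938168437046 0.07209444386683159
pocket 73.39781294078695 0.06999636197361475
grip from plate [ 0.45866729 -0.2703601   0.124     ] from top [ 0.45972883 -0.27127649  0.162     ] from pocket [ 0.45734732 -0.27095414  0.025     ]
tri (array([ 0.46095698, -0.27175999,  0.14137476]), np.float64(0.00024971943776511444))
proj of hold [223.59548338 340.6070864 ] [243.34492479 332.86484881]
pos [0.4481 0.1185 0.3806] rel [-0.5241  1.1883  0.4025] turn 0.1106 deg 39.81
```

```bash
python3 -m handwheel '[[-0.26,0.6,0,0.06],[-0.26,0.6,0,0.1075],[-0.26,0.6,0,0.1075],[-0.26,0.6,0,0.1075],[-0.26,0.6,0,0.1075],[-0.26,0.6,0,0.1075],[-0.26,0.6,0,0.1075],[-0.26,0.6,0,0.1075],[-0.26,0.6,0,0.1075]]'
python3 - <<'E'
from h import *
rel((.459,-.271,.26),np.radians(74.5))
E
```

```text
time: 4.57
position: [0.4549, -0.076, 0.3806]
tool_rot: [0.993, -0.114, -0.0, -0.0]
ft_force: [0.4, 0.0, 0.3]
grip_width: 0.087
grip_force: 0.0
pos [ 0.4549 -0.076   0.3806] rel [0.1609 0.63   0.4018] turn 0.0066 deg 2.39
```

```bash
python3 -m handwheel '[[0.161,0.63,0.15,0.0066],[0.161,0.63,0.3,0.0066],[0.161,0.63,0.4,0.0066],[0.161,0.63,0.4,0.0066],[0.161,0.63,0.4,0.0066],[0.161,0.63,0.4,0.0066],[0.161,0.63,0.4,0.0066],[0.161,0.63,0.4,0.0066],[0.161,0.63,0.4,0.0066]]'
python3 - <<'E'
from h import *
C={n:vision.camera(n) for n in("side","top")}
rel((.459,-.271,.136),np.radians(74.5))
S,T=C["side"],C["top"]
# board edges, top cam: largest mask
m=[r for r in vision.outline_of("top","board")][0]["mask"]
p=robot.get_obs()["position"]
cv2.imwrite("pics/c4.png",np.hstack([cv2.resize(S["frame"][190:270,300:380],(400,400),interpolation=2),cv2.resize(T["frame"][195:245,130:220],(400,222),interpolation=2)[:, :].repeat(1,0) if 0 else cv2.copyMakeBorder(cv2.resize(T["frame"][195:245,125:215],(400,222),interpolation=2),0,178,0,0,0)])[...,::-1])
E
```

```text
time: 5.32
position: [0.4597, -0.2699, 0.2612]
tool_rot: [0.991, -0.134, 0.0, -0.0]
ft_force: [-0.4, 0.1, 0.2]
grip_width: 0.0872
grip_force: 0.0
pos [ 0.46   -0.2698  0.2619] rel [-0.003   0.0045  0.4195] turn 0.0003 deg 0.1
```

View pics/c4.png

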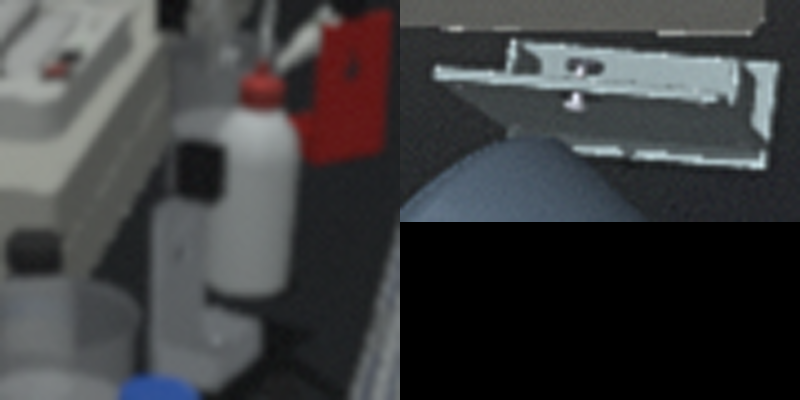

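```bash
python3 -m handwheel '[[-0.003,0.0045,0.12,0],[-0.003,0.0045,0.24,0],[-0.003,0.0045,0.34,0],[-0.003,0.0045,0.4,0],[-0.003,0.0045,0.4195,0],[-0.003,0.0045,0.4195,0],[-0.003,0.0045,0.4195,0]]' 100
python3 -m handwheel '[[0,0,0,0],[0,0,0,0],[0,0,0,0],[0,0,0,0],[0,0,0,0],[0,0,0,0],[0,0,0,0],[0,0,0,0]]' 5 50
python3 - <<'E'
from h import *
T=vision.camera("top")
g=cv2.cvtColor(cv2.imread("pics/top0.png"),cv2.COLOR_BGR2GRAY).astype(float)
# front top edge (bright->dark going down) and foot front edge (bright->dark)
def edge(c0,c1,r_of,z,n):
    P=[]
    for c in range(c0,c1):
        r0=int(round(r_of(c)));w=range(r0-4,r0+5)
        d=np.array([g[r,c]-g[r+1,c] for r in w]);k=d.argmax();d2=np.clip(d[max(0,k-1):k+2],0,None)
        P.append(at_z(T,(sum((w[max(0,k-1)+i]+.5)*v for i,v in enumerate(d2))/d2.sum(),c),z))
    P=np.array(P);f=np.polyfit(P[:,1],P[:,0],1)
    for _ in range(3):
        e=P[:,0]-np.polyval(f,P[:,1]);P=P[abs(e)<max(.002,1.5*np.median(abs(e)))];f=np.polyfit(P[:,1],P[:,0],1)
    print(n,"slope deg",np.degrees(np.arctan(f[0])),"x at y=.195",np.polyval(f,.195),len(P))
edge(136,198,lambda c:212.5+(c-133)*5.5/67.5,.165,"top")
edge(152,206,lambda c:229+(c-148.7)*3.6/59,.008,"foot")
E
```

```text
time: 6.05
position: [0.459, -0.2723, 0.1359]
tool_rot: [0.991, -0.135, 0.001, 0.001]
ft_force: [-0.8, 0.1, 0.6]
grip_width: 0.0872
grip_force: 0.0
time: 6.72
position: [0.4581, -0.2722, 0.1347]
tool_rot: [0.991, -0.135, -0.0, -0.0]
ft_force: [-0.2, 0.3, 0.4]
grip_width: 0.0416
grip_force: 0.0
top slope deg 3.9648149228750738 x at y=.195 0.528063829370939 60
foot slope deg 3.935762615086236 x at y=.195 0.5155056147143239 54
```

```bash
python3 -m handwheel '[[0,0,0,0],[0,0,0,0],[0,0,0,0],[0,0,0,0],[0,0,0,0],[0,0,0,0]]' 5 50
python3 -m handwheel '[[0,0,-0.03,0],[0,0,-0.1,0],[0,0,-0.2,0],[0,0,-0.3,0],[0,0,-0.42,0],[0,0,-0.54,0],[0,0,-0.66,0],[0,0,-0.78,0],[0,0,-0.84,0],[0,0,-0.84,0],[0,0,-0.84,0]]'
python3 - <<'E'
from h import *
rel((.425,.05,.41),np.radians(86.05));rel((.425,.19,.41),np.radians(86.05))
E
```

```text
time: 7.27
position: [0.4579, -0.272, 0.1344]
tool_rot: [0.991, -0.135, -0.0, -0.0]
ft_force: [0.0, -0.4, -2.6]
grip_width: 0.0195
grip_force: 49.8
time: 8.18
position: [0.4579, -0.272, 0.3875]
tool_rot: [0.991, -0.135, 0.001, 0.001]
ft_force: [-0.1, 0.1, -3.1]
grip_width: 0.0197
grip_force: 49.9
pos [ 0.4579 -0.272   0.3875] rel [-0.393  -1.0047 -0.0767] turn -0.0322 deg -11.58
pos [ 0.4579 -0.272   0.3875] rel [-0.518  -1.4543 -0.0773] turn -0.0322 deg -11.58
```

```bash
python3 -m handwheel '[[-0.1,-0.1,0,0],[-0.39,-1,0,-0.0322],[-0.39,-1,0,-0.0322],[-0.39,-1,0,-0.0322],[-0.39,-1,0,-0.0322],[-0.39,-1,0,-0.0322],[-0.39,-1,0,-0.0322],[-0.39,-1,0,-0.0322],[-0.39,-1,0,-0.0322],[-0.39,-1,0,-0.0322]]'
python3 - <<'E'
from h import *
# stud estimate (head mid) -> hole centre must match; TCP target before contact
st=np.array([.524,.198,.1557]);xb=np.array([.9976,-.0689,0])
rel(np.array([.524,.198,0])-xb*.07+[0,0,.33],np.radians(86.05))
E
```

```text
time: 9.02
position: [0.4237, 0.05, 0.3844]
tool_rot: [0.999, -0.032, -0.003, -0.0]
ft_force: [0.1, 0.2, -2.7]
grip_width: 0.0199
grip_force: 50.0
pos [0.4237 0.05   0.3844] rel [ 0.0695 -0.5148  0.1809] turn 0.0008 deg 0.27
```

```bash
python3 -m handwheel '[[0.0695,-0.515,0,0.0008],[0.0695,-0.515,0,0.0008],[0.0695,-0.515,0.05,0.0008],[0.0695,-0.515,0.18,0.0008],[0.0695,-0.515,0.3,0.0008],[0.0695,-0.515,0.42,0.0008],[0.0695,-0.515,0.52,0.0008],[0.0695,-0.515,0.574,0.0008],[0.0695,-0.515,0.574,0.0008],[0.0695,-0.515,0.574,0.0008]]'
python3 - <<'E'
from h import *
C={n:vision.camera(n) for n in("side","top")}
rel((.454,.2028,.212),np.radians(86.05))
S,T=C["side"],C["top"]
cv2.imwrite("pics/c5.png",np.hstack([cv2.resize(S["frame"][240:320,250:330],(400,400),interpolation=2),cv2.resize(T["frame"][195:255,130:190],(400,400),interpolation=2)])[...,::-1])
E
```

```text
time: 9.85
position: [0.4566, 0.1994, 0.2128]
tool_rot: [0.999, -0.038, -0.002, 0.001]
ft_force: [0.2, -0.2, -1.6]
grip_width: 0.0196
grip_force: 50.0
pos [0.4585 0.2002 0.2153] rel [-0.0157 -0.0074  0.0109] turn -0.001 deg -0.36
```

View pics/c5.png

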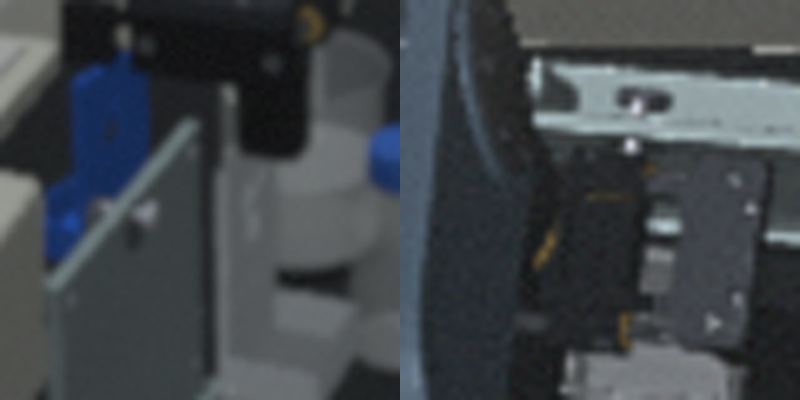

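In the side view the keyhole is at crop (252,200), i.e. px ≈(279.6,300), and the stud head at ≈(282,279). I'll check the tray's predicted projection against these and refine the stud.

```bash
python3 - <<'E'
from h import *
C={n:vision.camera(n) for n in("side","top")}
S,T=C["side"],C["top"]
print("stud",tri(ray(S,(281.9,278.56)),ray(T,(217.85,163.85))))
o=robot.get_obs();p=o["position"];xb=np.array([.9976,-.0689,0]);yb=np.array([.0689,.9976,0])
print(p,o["ft_force"])
side=lambda rc:np.round([(rc[1]-250+.5)*5,(rc[0]-240+.5)*5]);top=lambda rc:np.round([400+(rc[1]-130+.5)*6.667,(rc[0]-195+.5)*6.667])
def tr(x,y,z): return p+xb*(x-.006)+yb*y+[0,0,z-.1344]
for n,q in dict(hole_f=(.02,0,.078),slot_f=(.02,0,.098),TLb=(.025,.035,.124),TLf=(.02,.035,.124),BLb=(.025,.035,0),BLf=(-.025,.035,0),pockF=(-.025,.035,.025),pockFR=(-.025,-.035,.025)).items(): print(n,side(proj(S,tr(*q))),top(proj(T,tr(*q))))
for y in (0,.003,-.003):
  s=np.array([.524,.198,.15]);
print("board face pts: top edge left corner side",side(proj(S,np.array([.5279,.195,.165])+yb*.09)), side(proj(S,np.array([.5279,.195,.165])-yb*.09)))
cv2.imwrite("pics/c6.png",np.hstack([cv2.resize(S["frame"][250:320,270:330],(480,560),interpolation=2)])[...,::-1])
E
```

```text
stud (array([0.52241612, 0.19939303, 0.15830416]), np.float64(0.002180714041811112))
[0.45859829 0.2006109  0.21600649] [ 0.93514731  1.0896195  -2.49087788]
hole_f [245. 223.] [619. 270.]
slot_f [245. 186.] [605. 261.]
TLb [209. 169.] [503. 229.]
TLf [219. 170.] [501. 242.]
BLb [212. 396.] [589. 285.]
BLf [310. 415.] [573. 398.]
pockF [310. 370.] [556. 389.]
pockFR [354. 298.] [719. 404.]
board face pts: top edge left corner side [ 64. 284.] [204. 118.]
```

View pics/c6.png

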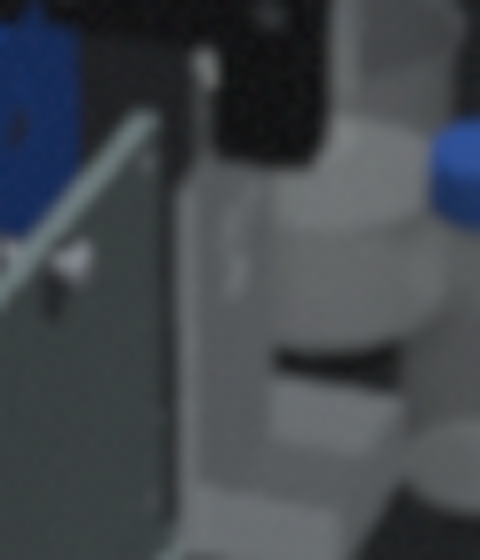

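```bash
python3 - <<'E'
from h import *
S=vision.camera("side");T=vision.camera("top")
o=robot.get_obs();p=o["position"];print(p)
g=cv2.cvtColor(T["frame"],cv2.COLOR_RGB2GRAY)
for r in range(244,262,2):print(r,g[r,148:190].tolist())
xb=np.array([.9976,-.0689,0]);yb=np.array([.0689,.9976,0])
def tr(x,y,z): return p+xb*(x-.006)+yb*y+[0,0,z-.1344]
for q in((-.025,.035,.025),(-.025,-.035,.025),(-.025,.035,0),(-.025,-.035,0),(0,.035,.025),(0,-.035,.025)):print(q,proj(T,tr(*q)).round(1))
g=cv2.cvtColor(S["frame"],cv2.COLOR_RGB2GRAY)
print("side");
for r in range(270,292,1):print(r,g[r,292:306].tolist())
E
```

```text
[0.45811227 0.20084369 0.21589617]
244 [45, 47, 45, 35, 37, 35, 44, 39, 34, 41, 41, 39, 37, 42, 74, 66, 62, 61, 59, 58, 52, 62, 63, 67, 71, 69, 70, 60, 70, 66, 71, 81, 86, 48, 30, 30, 33, 34, 28, 30, 37, 30]
246 [30, 32, 32, 36, 34, 31, 33, 37, 38, 34, 35, 33, 35, 32, 51, 51, 87, 101, 107, 104, 93, 95, 78, 65, 64, 56, 61, 62, 60, 63, 69, 69, 53, 33, 31, 31, 28, 26, 30, 31, 30, 34]
248 [32, 32, 32, 31, 33, 30, 53, 100, 85, 90, 118, 127, 124, 107, 104, 101, 121, 125, 126, 126, 124, 126, 125, 129, 129, 125, 129, 128, 105, 67, 32, 28, 28, 28, 37, 31, 33, 31, 34, 30, 30, 33]
250 [37, 35, 36, 30, 28, 37, 92, 85, 77, 88, 119, 125, 124, 123, 124, 125, 123, 120, 122, 120, 122, 121, 123, 126, 121, 126, 124, 123, 125, 132, 135, 99, 83, 51, 30, 33, 31, 31, 38, 32, 34, 33]
252 [33, 35, 35, 28, 28, 45, 132, 103, 90, 114, 126, 129, 123, 127, 122, 127, 123, 122, 123, 123, 125, 124, 124, 125, 125, 124, 124, 124, 125, 116, 109, 89, 79, 41, 32, 32, 36, 28, 26, 32, 36, 31]
254 [31, 36, 31, 30, 22, 27, 45, 64, 83, 81, 88, 89, 91, 100, 109, 116, 118, 139, 148, 159, 133, 124, 118, 117, 114, 121, 121, 115, 
[... 1473 characters left out ...]
0, 93, 96]
281 [86, 100, 97, 89, 88, 93, 99, 99, 95, 89, 87, 88, 93, 96]
282 [85, 101, 96, 89, 88, 93, 99, 104, 98, 90, 88, 88, 94, 95]
283 [86, 100, 96, 88, 87, 91, 101, 105, 99, 91, 88, 90, 93, 96]
284 [86, 101, 95, 89, 88, 91, 100, 105, 100, 91, 87, 91, 93, 96]
285 [86, 102, 97, 89, 86, 93, 100, 104, 97, 91, 88, 89, 94, 96]
286 [86, 101, 97, 90, 87, 92, 98, 99, 93, 89, 89, 91, 93, 94]
287 [86, 101, 97, 89, 88, 89, 91, 93, 91, 89, 88, 92, 93, 95]
288 [86, 101, 98, 89, 87, 87, 88, 87, 89, 88, 89, 90, 92, 95]
289 [86, 101, 98, 89, 86, 88, 86, 87, 88, 88, 88, 90, 93, 94]
290 [86, 101, 97, 89, 86, 87, 87, 88, 88, 88, 89, 91, 91, 93]
291 [86, 101, 97, 90, 88, 86, 86, 87, 88, 89, 88, 88, 90, 91]
```

The tray agrees with its prediction to about 2 mm. I need about 4.5 mm in +y and 3 mm down, then approach to just short of the stud head (about 6 mm gap).

```bash
python3 -m handwheel '[[0.0,-0.015,0.01,-0.001],[0.05,-0.015,0.01,-0.001],[0.09,-0.015,0.01,-0.001],[0.113,-0.015,0.01,-0.001],[0.113,-0.015,0.01,-0.001],[0.113,-0.015,0.01,-0.001],[0.113,-0.015,0.01,-0.001],[0.113,-0.015,0.01,-0.001]]'
cat > o.py <<'E'
from h import *
o=robot.get_obs();p=o["position"];f=o["ft_force"];xb=np.array([.9976,-.0689,0]);yb=np.array([.0689,.9976,0])
print("t",round(o["time"],2),"board axes mm: x",round(1e3*((p-[.5278,.195,0])@xb+.019),2),"y",round(1e3*((p-[.5278,.195,0])@yb),2),"hole z",round(1e3*(p[2]-.0564),2),"F",np.round([f@xb,f@yb,f[2]],2),"M",np.round(o["moment"],3),"yaw",round(np.degrees(2*np.arctan2(o["tool_rot"][1],o["tool_rot"][0])),2))
E
python3 o.py
python3 - <<'E'
from h import *
S=vision.camera("side")
for y in(.197,.2,.203):
  o,d=ray(S,(281.9,278.56));print(y,o+d*(y-o[1])/d[1])
E
```

```text
time: 10.82
position: [0.4903, 0.203, 0.2114]
tool_rot: [0.999, -0.034, -0.001, 0.0]
ft_force: [-0.3, -0.0, -2.0]
grip_width: 0.02
grip_force: 50.0
t 10.82 board axes mm: x -19.01 y 5.35 hole z 154.99 F [-0.3  -0.04 -2.02] M [0.007 0.08  0.015] yaw -3.85
0.197 [0.52433768 0.197      0.15708647]
0.2 [0.52331195 0.2        0.15881785]
0.203 [0.52228622 0.203      0.16054924]
```

```bash
python3 -m handwheel '[[0.007,0,-0.005,0],[0.013,0,-0.005,0],[0.02,0,-0.005,0],[0.02,0,-0.005,0],[0.02,0,-0.005,0]]'; python3 o.py
python3 -m handwheel '[[0.004,0,0,0],[0.007,0,0,0],[0.007,0,0,0],[0.007,0,0,0]]'; python3 o.py
python3 -m handwheel '[[0.004,0,0,0],[0.007,0,0,0],[0.007,0,0,0],[0.007,0,0,0]]'; python3 o.py
```

```text
time: 11.28
position: [0.4975, 0.2024, 0.213]
tool_rot: [0.999, -0.034, 0.0, -0.0]
ft_force: [0.3, -0.8, -2.7]
grip_width: 0.0196
grip_force: 50.0
t 11.28 board axes mm: x -11.76 y 5.34 hole z 156.61 F [ 0.34 -0.76 -2.7 ] M [ 0.027  0.034 -0.01 ] yaw -3.88
time: 11.62
position: [0.4994, 0.2023, 0.213]
tool_rot: [0.999, -0.034, -0.0, 0.0]
ft_force: [0.3, -0.9, -2.5]
grip_width: 0.0197
grip_force: 50.0
t 11.62 board axes mm: x -9.84 y 5.36 hole z 156.55 F [ 0.4  -0.88 -2.51] M [ 0.078  0.075 -0.001] yaw -3.87
time: 11.95
position: [0.5016, 0.2022, 0.213]
tool_rot: [0.999, -0.034, 0.0, -0.0]
ft_force: [0.2, 0.4, -2.7]
grip_width: 0.0195
grip_force: 50.0
t 11.95 board axes mm: x -7.67 y 5.36 hole z 156.6 F [ 0.17  0.38 -2.7 ] M [0.088 0.058 0.007] yaw -3.88
```

```bash
for i in 1; do python3 -m handwheel '[[0.004,0,0,0],[0.004,0,0,0],[0.004,0,0,0]]'>/dev/null; python3 o.py; done
python3 -m handwheel '[[0.004,0,0,0],[0.004,0,0,0],[0.004,0,0,0]]'>/dev/null; python3 o.py
```

```text
t 12.2 board axes mm: x -6.46 y 5.39 hole z 156.62 F [ 0.55 -0.56 -2.5 ] M [ 0.075  0.049 -0.023] yaw -3.87
t 12.45 board axes mm: x -5.24 y 5.36 hole z 156.62 F [ 0.06 -0.46 -1.81] M [0.013 0.038 0.021] yaw -3.87
```

```bash
python3 -m handwheel '[[0.004,0,0,0],[0.004,0,0,0],[0.004,0,0,0]]'>/dev/null; python3 o.py
python3 -m handwheel '[[0.004,0,0,0],[0.004,0,0,0],[0.004,0,0,0]]'>/dev/null; python3 o.py
```

```text
t 12.7 board axes mm: x -4.08 y 5.39 hole z 156.59 F [-1.1  -0.45 -1.9 ] M [0.023 0.07  0.009] yaw -3.87
t 12.95 board axes mm: x -2.85 y 5.39 hole z 156.63 F [-0.78 -0.99 -2.39] M [ 0.047  0.075 -0.009] yaw -3.87
```

```bash
python3 -m handwheel '[[0.003,0,0,0],[0.003,0,0,0],[0.003,0,0,0]]'>/dev/null; python3 o.py
python3 -m handwheel '[[0.003,0,0,0],[0.003,0,0,0],[0.003,0,0,0]]'>/dev/null; python3 o.py
```

```text
t 13.2 board axes mm: x -1.99 y 5.38 hole z 156.61 F [ 0.36 -0.2  -2.53] M [0.023 0.038 0.018] yaw -3.87
t 13.45 board axes mm: x -1.09 y 5.39 hole z 156.62 F [ 0.43 -0.22 -2.5 ] M [-0.007  0.009 -0.048] yaw -3.87
```

```bash
python3 -m handwheel '[[0.003,0,0,0],[0.003,0,0,0],[0.003,0,0,0]]'>/dev/null; python3 o.py
python3 -m handwheel '[[0.003,0,0,0],[0.003,0,0,0],[0.003,0,0,0]]'>/dev/null; python3 o.py
```

```text
t 13.7 board axes mm: x -0.18 y 5.38 hole z 156.62 F [-0.43 -0.15 -2.71] M [0.083 0.002 0.005] yaw -3.87
t 13.95 board axes mm: x 0.72 y 5.37 hole z 156.6 F [ 0.09 -0.25 -2.99] M [0.074 0.071 0.023] yaw -3.87
```

```bash
python3 - <<'E'
from h import *
C={n:vision.camera(n) for n in("side","top")}
S,T=C["side"],C["top"]
cv2.imwrite("pics/c7.png",np.hstack([cv2.resize(S["frame"][255:315,255:315],(500,500),interpolation=2),cv2.resize(T["frame"][195:255,135:171],(300,500),interpolation=2)])[...,::-1])
E
```

View pics/c7.png

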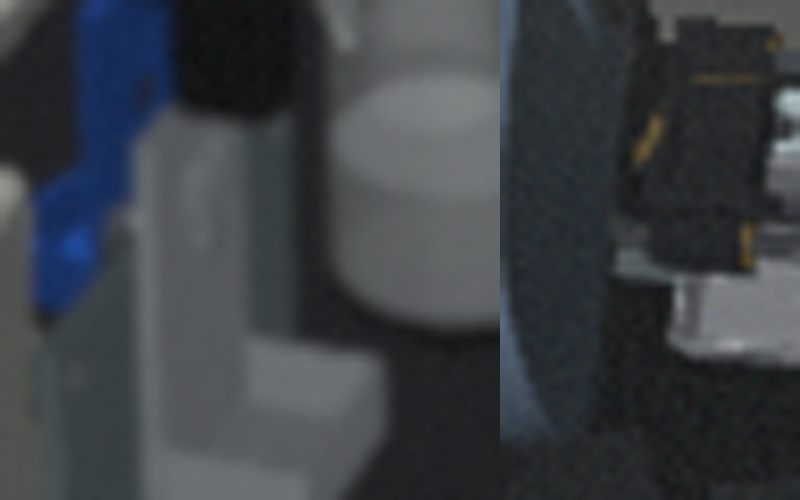

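The picture shows the plate just in front of the board, with no clear gap. Forces are still nil well past where the head would have stopped it, so the head seems to be in the hole. I'll continue gently.

```bash
python3 -m handwheel '[[0.003,0,0,0],[0.003,0,0,0],[0.003,0,0,0]]'>/dev/null; python3 o.py
python3 -m handwheel '[[0.003,0,0,0],[0.003,0,0,0],[0.003,0,0,0]]'>/dev/null; python3 o.py
```

```text
t 14.3 board axes mm: x 1.47 y 5.38 hole z 156.55 F [-0.38 -0.58 -2.85] M [0.038 0.119 0.041] yaw -3.87
t 14.55 board axes mm: x 1.68 y 5.36 hole z 156.43 F [-1.44  0.16 -0.66] M [ 0.125  0.45  -0.079] yaw -3.87
```

Contact at the board plane (x≈1.6, about 1.5 N). I'll ease off by 0.6 mm, then start down while watching forces.

```bash
python3 -m handwheel '[[-0.002,0,0,0],[-0.002,0,0,0],[-0.002,0,0,0]]'>/dev/null; python3 o.py
python3 -m handwheel '[[0,0,0.004,0],[0,0,0.0067,0],[0,0,0.0067,0],[0,0,0.0067,0]]'>/dev/null; python3 o.py
python3 -m handwheel '[[0,0,0.004,0],[0,0,0.0067,0],[0,0,0.0067,0],[0,0,0.0067,0]]'>/dev/null; python3 o.py
```

```text
t 14.8 board axes mm: x 1.6 y 5.35 hole z 156.44 F [-1.07 -0.49 -2.99] M [ 0.041  0.351 -0.045] yaw -3.87
t 15.13 board axes mm: x 1.65 y 5.33 hole z 154.38 F [-0.55 -0.07 -3.1 ] M [ 0.068  0.424 -0.008] yaw -3.87
t 15.47 board axes mm: x 1.69 y 5.36 hole z 152.37 F [-2.4  -0.37 -3.45] M [ 0.067  0.516 -0.015] yaw -3.87
```

```bash
python3 -m handwheel '[[-0.001,0,0.004,0],[-0.001,0,0.0067,0],[-0.001,0,0.0067,0],[-0.001,0,0.0067,0]]'>/dev/null; python3 o.py
python3 -m handwheel '[[-0.001,0,0.004,0],[-0.001,0,0.005,0],[-0.001,0,0.005,0],[-0.001,0,0.005,0]]'>/dev/null; python3 o.py
```

```text
t 15.8 board axes mm: x 1.57 y 5.37 hole z 150.44 F [-2.07  0.13 -1.96] M [ 0.076  0.369 -0.091] yaw -3.87
t 16.13 board axes mm: x 1.55 y 5.38 hole z 149.07 F [-0.9  -0.3  -2.75] M [ 0.048  0.294 -0.009] yaw -3.87
```

```bash
python3 -m handwheel '[[-0.0005,0,0.003,0],[-0.0005,0,0.005,0],[-0.0005,0,0.005,0],[-0.0005,0,0.005,0]]'>/dev/null; python3 o.py
python3 -m handwheel '[[-0.0005,0,0.003,0],[-0.0005,0,0.005,0],[-0.0005,0,0.005,0],[-0.0005,0,0.005,0]]'>/dev/null; python3 o.py
```

```text
t 16.47 board axes mm: x 1.4 y 5.41 hole z 147.61 F [-0.54 -0.58 -2.13] M [ 0.079  0.189 -0.063] yaw -3.86
t 16.8 board axes mm: x 1.28 y 5.41 hole z 146.14 F [ 0.61 -0.26 -1.68] M [ 0.023  0.013 -0.014] yaw -3.87
```

```bash
python3 -m handwheel '[[0,0,0.003,0],[0,0,0.005,0],[0,0,0.005,0],[0,0,0.005,0]]'>/dev/null; python3 o.py
python3 -m handwheel '[[0,0,0.003,0],[0,0,0.005,0],[0,0,0.005,0],[0,0,0.005,0]]'>/dev/null; python3 o.py
```

```text
t 17.13 board axes mm: x 1.22 y 5.41 hole z 144.61 F [ 0.56 -0.38 -2.63] M [-0.028 -0.107 -0.024] yaw -3.87
t 17.47 board axes mm: x 1.14 y 5.4 hole z 143.08 F [ 0.85 -0.88 -3.77] M [-0.014 -0.119 -0.018] yaw -3.87
```

```bash
python3 -m handwheel '[[0.001,0,0.003,0],[0.001,0,0.005,0],[0.001,0,0.005,0],[0.001,0,0.005,0]]'>/dev/null; python3 o.py
python3 -m handwheel '[[0.0005,0,0.003,0],[0.0005,0,0.005,0],[0.0005,0,0.005,0],[0.0005,0,0.005,0]]'>/dev/null; python3 o.py
```

```text
t 17.8 board axes mm: x 1.32 y 5.37 hole z 141.51 F [ 1.3  -0.8  -1.96] M [ 0.024 -0.045 -0.044] yaw -3.87
t 18.13 board axes mm: x 1.4 y 5.38 hole z 140.01 F [ 1.62 -0.75 -2.47] M [-0.02  -0.103 -0.046] yaw -3.87
```

```bash
python3 -m handwheel '[[0.001,0,0.003,0],[0.001,0,0.005,0],[0.001,0,0.005,0],[0.001,0,0.005,0]]'>/dev/null; python3 o.py
python3 -m handwheel '[[0.0005,0,0.002,0],[0.0005,0,0.003,0],[0.0005,0,0.003,0],[0.0005,0,0.003,0]]'>/dev/null; python3 o.py
```

```text
t 18.47 board axes mm: x 1.6 y 5.38 hole z 138.48 F [ 0.78 -0.15 -2.33] M [ 0.066  0.004 -0.03 ] yaw -3.87
t 18.8 board axes mm: x 1.56 y 5.37 hole z 137.62 F [-0.33 -0.88 -1.27] M [-0.003  0.168 -0.077] yaw -3.87
```

```bash
python3 -m handwheel '[[0,0,0.002,0],[0,0,0.003,0],[0,0,0.003,0],[0,0,0.003,0]]'>/dev/null; python3 o.py
python3 -m handwheel '[[0,0,0.002,0],[0,0,0.003,0],[0,0,0.003,0],[0,0,0.003,0]]'>/dev/null; python3 o.py
```

```text
t 19.13 board axes mm: x 1.59 y 5.38 hole z 136.73 F [-1.8  -1.43  0.01] M [ 0.056  0.305 -0.073] yaw -3.87
t 19.47 board axes mm: x 1.57 y 5.38 hole z 136.24 F [-3.01 -0.82  4.93] M [-0.057  0.599 -0.06 ] yaw -3.87
```

```bash
python3 -m handwheel '[[-0.0005,0,0.001,0],[-0.0005,0,0.002,0],[-0.0005,0,0.002,0],[-0.0005,0,0.002,0]]'>/dev/null; python3 o.py
```

```text
t 19.8 board axes mm: x 1.6 y 5.4 hole z 136.07 F [-3.04 -0.27  7.6 ] M [-0.107  0.711 -0.035] yaw -3.86
```

The force rises steeply with hardly any travel, and hole z + 20 mm = 156 mm. That matches the stud height, so the tray is on the stop. I'll relax the arm and then release.

```bash
python3 -m handwheel '[[-0.001,0,-0.001,0],[-0.0015,0,-0.002,0],[-0.0015,0,-0.002,0],[-0.0015,0,-0.002,0]]'>/dev/null; python3 o.py
```

```text
t 20.13 board axes mm: x 1.61 y 5.4 hole z 136.22 F [-0.48 -0.2   5.25] M [-0.092  0.475 -0.033] yaw -3.87
```

```bash
python3 -m handwheel '[[-0.0005,0,-0.001,0],[-0.0005,0,-0.0015,0],[-0.0005,0,-0.0015,0]]'>/dev/null; python3 o.py
python3 -m handwheel '[[0,0,0,0],[0,0,0,0],[0,0,0,0],[0,0,0,0],[0,0,0,0],[0,0,0,0],[0,0,0,0]]' 60 ; python3 o.py
```

```text
t 20.38 board axes mm: x 1.59 y 5.36 hole z 136.24 F [-0.96 -0.84  2.12] M [-0.082  0.186 -0.052] yaw -3.87
time: 20.97
position: [0.5103, 0.2016, 0.1927]
tool_rot: [0.999, -0.034, 0.0, -0.0]
ft_force: [0.1, 0.8, -0.5]
grip_width: 0.0509
grip_force: 0.0
t 20.97 board axes mm: x 1.1 y 5.42 hole z 136.27 F [ 0.08  0.76 -0.45] M [-0.027  0.002 -0.014] yaw -3.87
```

```bash
python3 -m handwheel '[[0,0,-0.03,0],[0,0,-0.1,0],[0,0,-0.2,0],[0,0,-0.33,0],[0,0,-0.46,0],[0,0,-0.55,0],[-0.2,0.9,-0.6,0],[-0.2,0.9,-0.6,0],[-0.2,0.9,-0.6,0],[-0.2,0.9,-0.6,0],[-0.2,0.9,-0.6,0],[-0.2,0.9,-0.6,0],[-0.2,0.9,-0.6,0],[-0.2,0.9,-0.6,0],[-0.2,0.9,-0.6,0]]'
python3 - <<'E'
from h import *
C={n:vision.camera(n) for n in("side","top")}
S,T=C["side"],C["top"]
cv2.imwrite("pics/c8.png",np.hstack([cv2.resize(S["frame"][255:315,255:315],(400,400),interpolation=2),cv2.resize(T["frame"][195:255,130:190],(400,400),interpolation=2)])[...,::-1])
def tr(x,y,z): # home pose in board axes
    return np.array([.5278,.195,0])+np.array([.9976,-.0689,0])*(x-.025+.0016)+np.array([.0689,.9976,0])*(y+.0054)+[0,0,z+.058]
s=lambda rc:np.round([(rc[1]-254.5)*6.667,(rc[0]-254.5)*6.667]);t=lambda rc:np.round([400+(rc[1]-129.5)*6.667,(rc[0]-194.5)*6.667])
for q in((.025,.035,.124),(.02,0,.098),(-.025,.035,0),(.006,0,.162)):print(q,s(proj(S,tr(*q))),t(proj(T,tr(*q))))
E
```

```text
time: 22.22
position: [0.432, -0.0648, 0.3735]
tool_rot: [0.999, -0.036, 0.001, -0.0]
ft_force: [-0.4, 0.2, 0.3]
grip_width: 0.0524
grip_force: 0.0
(0.025, 0.035, 0.124) [104. 168.] [528. 116.]
(0.02, 0, 0.098) [156. 190.] [627. 149.]
(-0.025, 0.035, 0) [241. 489.] [595. 289.]
(0.006, 0, 0.162) [188.  38.] [580. 148.]
```

View pics/c8.png

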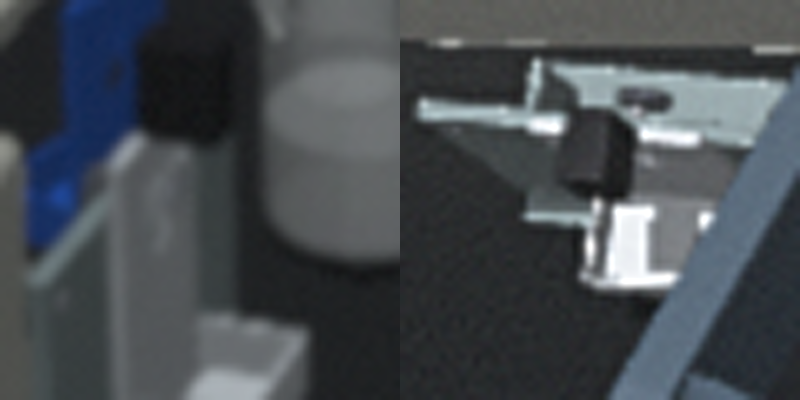

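The tray hangs on the board by itself: plate flat, grip up, at the predicted spot (grip bottom at side-crop ≈(185,135), slot at ≈(160,190)). The robot is clear, so I'll hand it in.

```bash
python3 -c "
from rig import job
print(job.hand_in())"
```

```text
the job is handed in; nothing more can be done
None
```

The tray now hangs upright on the stud, pulled down about 20 mm until the force rose steeply at the stop (about 10 N on the tray, brief); the job was handed in at about 22 s with the gripper clear. I judged it fully home from that force and the final picture, as the stud's draw-out itself can't be measured.

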